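# Put the overhaul spares into their shaped holders

### The job

Put the four loose spare parts away: each of them goes into the wooden holder whose pocket matches its shape and size - the large bearing in the large round pocket, the small bearing in the small round one, the link in the long one, the flanged unit in the square one. Each must lie flat on the floor of its pocket the way up it lies now, be set down rather than dropped, and be let go.

Things in the scene. Friction and masses are not known exactly. Their poses are not given: they have to be found in the camera images.
- large_bearing: The larger of two sealed steel ball bearings: a ring of 58 mm outside diameter, 28 mm bore, 26 mm high, lying flat, about 0.3 kg. Origin at the centre of the underside, z up along the bore. In any of four places in the nearer row, loose on the table. (Small odds and ends, a bolt, a nut and a plug, lie between the rows and are not part of the job.)
- small_bearing: The smaller of two sealed steel ball bearings: a ring of 40 mm outside diameter, 18 mm bore, 26 mm high, lying flat, about 0.14 kg. Origin at the centre of the underside, z up along the bore. In any of four places in the nearer row, loose on the table.
- link: Dark steel link lying flat, 96 mm long (its y), 26 mm high, 0.32 kg: two round eyes of 32 mm diameter, centres 32 mm either side of the middle, joined by a web 24 mm wide (its x), bare over the middle 35 mm. Either way round is the same. Origin at the middle of the underside, z up. In any of four places in the nearer row, loose on the table. Its length within 0.6 rad of world y.
- flange: Dark steel flanged bearing unit, foot down: square foot 52 x 52 mm (sides along x, y), 12 mm thick, with a central round hub of 38 mm diameter, 38 mm high over all, about 0.33 kg. Any quarter turn is the same. Origin at the centre of the underside, z up. In any of four places in the nearer row, loose on the table. Turned up to 0.7 rad.
- large_round_holder: Plywood holder 98 x 98 mm with the larger round pocket, 74 mm in diameter, for the large bearing. Fixed, 12 mm high; pocket 7 mm deep, open at the top, its flat black rubber floor 5 mm above the table. Origin under the middle of block and pocket, at table height; z up, sides along x and y. In any of four places in the farther row, turned up to 0.4 rad.
- small_round_holder: Plywood holder 80 x 80 mm with the smaller round pocket, 56 mm in diameter, for the small bearing. Fixed, 12 mm high; pocket 7 mm deep, open at the top, its flat black rubber floor 5 mm above the table. Origin under the middle of block and pocket, at table height; z up, sides along x and y. In any of four places in the farther row, turned up to 0.4 rad.
- oblong_holder: Plywood holder 68 mm (x) x 132 mm (y) with a rectangular pocket 48 mm (x) x 112 mm (y), for the link. Fixed, 12 mm high; pocket 7 mm deep, open at the top, its flat black rubber floor 5 mm above the table. Origin under the middle of block and pocket, at table height; z up, sides along x and y. In any of four places in the farther row, turned up to 0.4 rad.
- square_holder: Plywood holder 92 x 92 mm with a square pocket 68 x 68 mm, for the flanged unit. Fixed, 12 mm high; pocket 7 mm deep, open at the top, its flat black rubber floor 5 mm above the table. Origin under the middle of block and pocket, at table height; z up, sides along x and y. In any of four places in the farther row, turned up to 0.4 rad.
Not all that is in view belongs to the job. What is shaped like the small_bearing but red is not meant. Leave any turquoise look-alike of the flange alone.

How it is judged:
By the outcome, as a careful person would: the job done as asked, in the order asked, and still so for the second after the job is handed in, with the robot touching nothing.
It also fails if it takes over 104 s, if anything falls off the work surface, if the arm or the gripper's body presses on something with over 40 N, if the wrist force passes 120 N, or if a joint passes its speed limit or range.

### The arm

A 6-joint arm with a two-finger parallel gripper is mounted at the origin on the work surface. World frame = base frame: x ahead of the robot, y to its left, z up, the work surface at z = 0. Lengths are in m, angles in rad, forces in N, time in s.
With the tool pointing down it reaches from about 0.35 to 0.875 m from the base axis. Payload 4.2 kg.
Tool frame: the origin (TCP) lies between the finger pads; the fingertips stand 11 mm ahead of it and the grasp point (between the pads) lies 8 mm behind it; z points along the fingers, y is the line along which they close (so a half turn about z gives the same grasp; the last joint's range is limited). The gripper opens to 87 mm and grips with 3 to 60 N. Pads are 19 mm wide; open, the fingers measure 117 mm over their backs; the gripper's body (75 mm by 190 mm) begins 51 mm behind the grasp point.
Start: joints at [1.366, 0.385, 0.008, 0, -1.194, -0.259], TCP at [0.28, 0.559, 0.234] pointing down, gripper open.
Joint ranges: [-3.14, 3.14], [-1.21, 2.06], [-1.07, 1.41], [-3.16, 2.05], [-2.99, -0.16], [-3.1, 3.1]. Speed limits (rad/s): [2.79, 2.79, 3.14, 3.14, 3.14, 3.14].

### API

Orientations are given as a unit quaternion [x, y, z, w].
In Python, from cell import ctrl gives the robot as it stands.
- The arm moves only by the tool send_rows, never from a script. Its arguments are lists of equal length, an entry for each row: "travel": the shift along the world's x, y, z in mm, a list of three; "spin": the turn about the world's z in degrees. A call has 1 to 12 rows; each row shifts and turns the commanded pose from where the row before left it; what a row does not reach is not made up. A row lasts 1/8 s, in which the tool goes at most 62.5 mm and 10.7 degrees, less where a joint would pass 70% of its speed; a pose out of reach is approached as far as the arm can. A call is refused whole if a number of a shift passes 62.5 or a number of a turn 10.7, either way. A call with a gripper value outside its range is refused whole. "fingers" is the closure, from 0 (fully open) to 1 (shut), set as the call begins (left out, the last holds). The fingers move at their own pace and stop on an object; "force" is the grip in N (left out, the last holds). Time passes only in rows, so rows that do not move let the fingers close. It gives the time, the measured TCP pose, the force, the opening and the grip force at its end, in the units of the state.
- ctrl.state(): the state, without advancing time (a new reading comes with each control period).
- ctrl.capture(name): name is "scene" or "top" or "wrist"; returns a dict with "img" (400x640x3 uint8, blue, green, red), "fx", "fy", "cx", "cy" (pixels), "k1" (the pictures are not rectified: a ray, as slopes to the right and down, at radius r is drawn at 1 + k1 r^2 times it, then the intrinsics apply), "extrinsics" (4x4, takes a point from camera to world coordinates); the wrist camera has in their place "hand_eye" (4x4, takes a point from camera to tool coordinates, whose origin is the TCP and whose axes are the flange's). Camera axes: x right, y up, looking along -z (the intrinsics and any distortion apply to the point x, -y, -z); pixel columns grow to the right and rows downward; lengths in m; the calibration is good to about 2 mm. A picture is of the moment at which its call begins: read the wrist's pose just before it. There is no depth.
- ctrl.finish_job(): hands the job in; it is judged then, once.
The state is a dict: "t": time; "joints": joint angles; "dq": joint speeds; "joint_torque": joint torques, N m; "tool_pos": TCP position; "ee_rot": TCP orientation; "contact_force": force on the tool from outside, world axes, zero at the start; "ft_torque": the same for the moment, N m; "gripper_width": opening from 0.0 (shut) to 1.0 (fully open); "grip_force": force on a finger pad.
Only numpy, scipy, OpenCV 4.12 (cv2) and the standard library are available. Lean on these libraries where they do the work, as an engineer would, in place of code of your own. Each camera call takes 0.05 s, during which the arm holds its last target. There are 200 camera calls.

## Working session

There is one attempt and no reset: what is moved stays moved. The work goes in short steps, Python scripts to look and compute and a tool call to move; the robot and the scene stay as the last step left them, time stands still between calls to the robot, and variables do not carry over. Pictures are saved under pics/ and viewed, at most 16 in all, crops included, and the job is handed in when it is done.

Besides the shell and the picture viewer there is one more tool, called after "Call:" as name([rows], argument=value, ...), one row to a line, values as JSON. send_rows: Moves the arm, as the interface text tells. Its arguments: {"type":"object","properties":{"travel":{"type":"array"},"spin":{"type":"array"},"fingers":{"type":"number"},"force":{"type":"number"}},"required":["travel","spin"]}

```bash
mkdir -p pics; ls; python3 - <<'E'
from cell import ctrl
import cv2,numpy as np
s=ctrl.state();print(s)
for n in("scene","top"):
    c=ctrl.capture(n);cv2.imwrite(f"pics/{n}0.png",c["img"]);print(n,{k:(np.round(v,4).tolist()) for k,v in c.items() if k!="img"})
    np.save(f"pics/{n}0.npy",{k:v for k,v in c.items()},allow_pickle=True)
E
```

```text
pics
{'t': 0.0, 'joints': array([ 1.36555582e+00,  3.85548012e-01,  6.60014143e-03, -4.91780599e-04,
       -1.19401849e+00, -2.58584098e-01]), 'dq': array([ 1.39159121e-03, -1.07093205e-03,  2.65362390e-03, -1.18513653e-05,
       -6.25871718e-04,  6.34675988e-04]), 'joint_torque': array([-4.66843630e-04, -3.90668213e+01,  1.87403637e+01,  4.21969771e+00,
        1.08568827e-02, -1.97527311e-04]), 'tool_pos': array([0.27933829, 0.55843572, 0.23245577]), 'ee_rot': array([ 9.73207200e-01, -2.29927198e-01, -1.99526792e-04,  1.09072690e-03]), 'contact_force': array([-0.53571625,  0.56973006, -0.26235054]), 'ft_torque': array([ 0.05010523,  0.07923854, -0.04346256]), 'grip_force': 0.0, 'gripper_width': 1.004320935493589}
scene {'fx': 411.3687, 'fy': 411.3687, 'cx': 311.71, 'cy': 198.0161, 'k1': -0.0785, 'extrinsics': [[0.8807, -0.3082, 0.3596, 0.853], [0.4734, 0.5941, -0.6503, -0.6966], [-0.0132, 0.743, 0.6691, 0.7532], [0.0, 0.0, 0.0, 1.0]]}
top {'fx': 438.6144, 'fy': 438.6144, 'cx': 322.1706, 'cy': 203.9707, 'k1': -0.099, 'extrinsics': [[-0.0173, 0.9864, -0.1633, 0.3016], [-0.9997, -0.0197, -0.0129, -0.0149], [-0.016, 0.163, 0.9865, 1.0779], [0.0, 0.0, 0.0, 1.0]]}
```

View pics/top0.png

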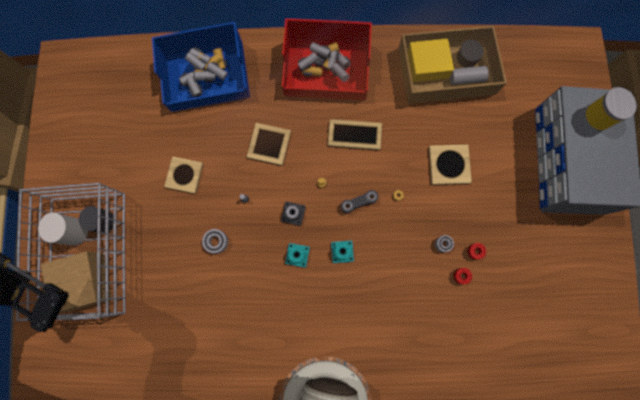

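View pics/scene0.png

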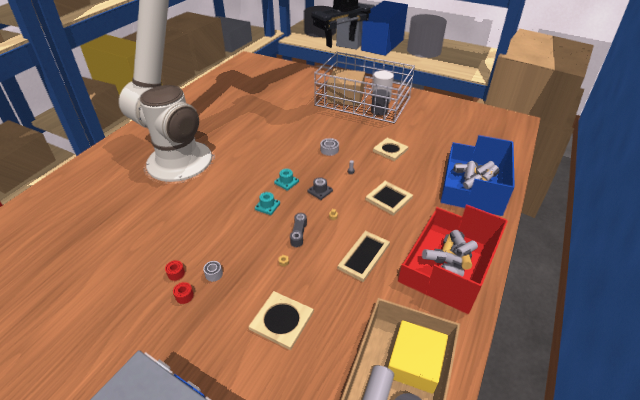

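The top view shows holders left to right: small round (183,175), square (269,144), oblong (356,134) and large round (450,165). The parts are bearings at (214,241) and (445,244), the flange at (292,212) and the link at (359,202). Turquoise and red decoys lie nearby at (297,255), (343,251), (477,252) and (463,276). The scene view shows the same layout, with the gripper starting above the wire basket.

```bash
cat > h.py <<'E'
import numpy as np,cv2
from scipy.spatial.transform import Rotation as R
def rays(c,px):
    """camera origin and unit world rays of pixels; c has 'T' or 'extrinsics'"""
    T=np.array(c.get("T",c.get("extrinsics")));K=np.array([[c["fx"],0,c["cx"]],[0,c["fy"],c["cy"]],[0,0,1]])
    u=cv2.undistortPoints(np.array(px,float).reshape(-1,1,2),K,np.array([c["k1"],0,0,0.]))[:,0]
    d=np.c_[u[:,0],-u[:,1],-np.ones(len(u))]@T[:3,:3].T
    return T[:3,3],d/np.linalg.norm(d,axis=1)[:,None]
def plane(c,px,z):
    o,d=rays(c,px);return o+d*((z-o[2])/d[:,2])[:,None]
def tri(c1,p1,c2,p2):
    A=np.zeros((3,3));b=np.zeros(3);L=[]
    for c,p in((c1,p1),(c2,p2)):
        o,d=rays(c,[p]);P=np.eye(3)-np.outer(d[0],d[0]);A+=P;b+=P@o;L.append((o,P))
    x=np.linalg.solve(A,b);return x,max(np.linalg.norm(P@(x-o)) for o,P in L)
def project(c,X):
    T=np.linalg.inv(np.array(c.get("T",c.get("extrinsics"))));q=np.atleast_2d(X)@T[:3,:3].T+T[:3,3]
    u=np.c_[q[:,0],-q[:,1]]/-q[:,2:];u=u*(1+c["k1"]*(u**2).sum(1))[:,None]
    return u*[c["fx"],c["fy"]]+[c["cx"],c["cy"]]
def wrist(ctrl):
    s=ctrl.state();c=ctrl.capture("wrist");T=np.eye(4);T[:3,:3]=R.from_quat(s["ee_rot"]).as_matrix();T[:3,3]=s["tool_pos"]
    c["T"]=T@np.array(c["hand_eye"]);c["tcp"]=T;return c
def blobs(mask,lo,hi):
    n=cv2.findContours(mask.astype(np.uint8),cv2.RETR_EXTERNAL,cv2.CHAIN_APPROX_NONE)[0]
    return [k for k in n if lo<cv2.contourArea(k)<hi]
E
python3 - <<'E'
from h import *
from cell import ctrl
C={n:np.load(f"pics/{n}0.npy",allow_pickle=True).item() for n in("top","scene")}
for n,c in C.items():
    hsv=cv2.cvtColor(c["img"],cv2.COLOR_BGR2HSV)
    for p in {"top":[(183,160),(183,175),(214,241),(221,241),(292,212),(360,202),(250,240),(462,165),(432,155)],"scene":[(390,148),(330,147),(320,188),(283,317),(255,318),(300,225),(240,230)]}[n]: print(n,p,hsv[p[1],p[0]])
w=wrist(ctrl);print(np.round(w["hand_eye"],3).tolist(),w["fx"],w["cx"],w["cy"],w["k1"])
hol={"top":{"S":(183,175),"Q":(269,144),"O":(356,134),"L":(450,165)},"scene":{"S":(390,148),"Q":(389,196),"O":(364,255),"L":(282,319)}}
par={"top":{"b1":(214,241),"b2":(445,244),"fl":(292,212),"li":(359,202)},"scene":{"b1":(330,147),"b2":(212,270),"fl":(320,187),"li":(299,228)}}
for D in(hol,par):
    for k in D["top"]:
        x,e=tri(C["top"],D["top"][k],C["scene"],D["scene"][k]);print(k,x.round(3),"gap",round(e,4))
E
```

```text
top (183, 160) [ 18 108 187]
top (183, 175) [  5 101  43]
top (214, 241) [ 11 168 112]
top (221, 241) [  0  12 104]
top (292, 212) [161 170  12]
top (360, 202) [60  7 69]
top (250, 240) [ 12 156 131]
top (462, 165) [135  26  20]
top (432, 155) [ 18 105 196]
scene (390, 148) [130  21  36]
scene (330, 147) [146  17 119]
scene (320, 188) [135  25  61]
scene (283, 317) [150  14  37]
scene (255, 318) [ 21  80 246]
scene (300, 225) [135  17  91]
scene (240, 230) [ 11 146 188]
[[0.001, 0.968, 0.251, 0.068], [1.0, -0.001, 0.0, 0.001], [0.0, 0.251, -0.968, -0.152], [0.0, 0.0, 0.0, 1.0]] 336.84774939747325 321.0088795765765 196.3739382000022 -0.038997171117405416
S [0.559 0.351 0.006] gap 0.0015
Q [0.636 0.131 0.008] gap 0.0003
O [ 0.657 -0.091  0.007] gap 0.001
L [ 0.573 -0.326  0.004] gap 0.0
b1 [0.391 0.267 0.007] gap 0.0012
b2 [ 0.372 -0.298  0.016] gap 0.0009
fl [0.457 0.072 0.016] gap 0.0022
li [ 0.481 -0.092  0.015] gap 0.0001
```

The triangulated heights and positions are plausible. I'm now raising the tool clear of the basket and heading to the bearing on the left, while checking how far the bin rims intrude.

Call:
send_rows([
  [0, 0, 45],
  [0, 0, 45],
  [0, 0, 45],
  [0, 0, 35],
  [14, -36, 0],
  [14, -36, 0],
  [14, -36, 0],
  [14, -36, 0],
  [14, -36, 0],
  [14, -36, 0],
  [14, -36, 0],
  [14, -36, 0],
], spin=[0, 0, 0, 0, -8, -8, -8, -8, -8, -8, -8, -7.4], fingers=0)

```text
t: 1.65
tool_pos: [0.3917, 0.2696, 0.4033]
ee_rot: [-0.706, 0.708, 0.0, -0.0]
contact_force: [-0.0, -0.2, -0.2]
gripper_width: 0.999
grip_force: 0.0
```

```bash
python3 - <<'E'
from h import *
a=cv2.imread("pics/top0.png")[10:160,270:400];b=cv2.imread("pics/scene0.png")[170:320,390:520]
cv2.imwrite("pics/bin.png",cv2.resize(np.hstack([a,b]),None,fx=3,fy=3,interpolation=cv2.INTER_CUBIC))
from cell import ctrl
w=wrist(ctrl);cv2.imwrite("pics/w1.png",w["img"]);np.save("pics/w1.npy",w,allow_pickle=True);print(w["tcp"].round(3))
E
```

```text
[[-0.004 -1.    -0.     0.392]
 [-1.     0.004 -0.     0.27 ]
 [ 0.     0.    -1.     0.403]
 [ 0.     0.     0.     1.   ]]
```

View pics/bin.png

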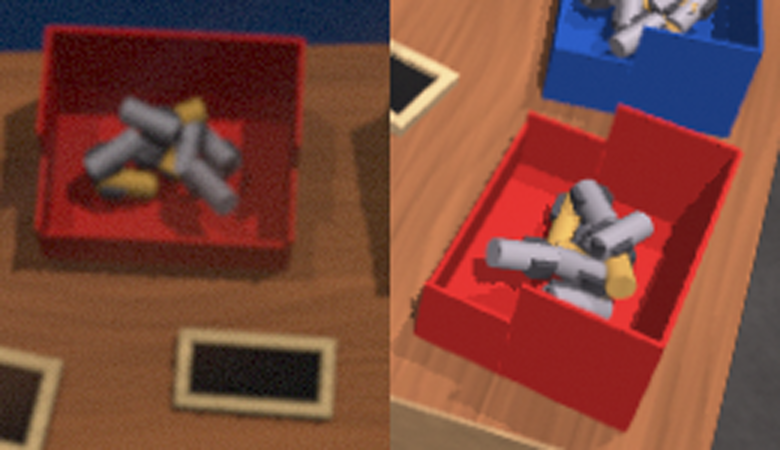

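View pics/w1.png

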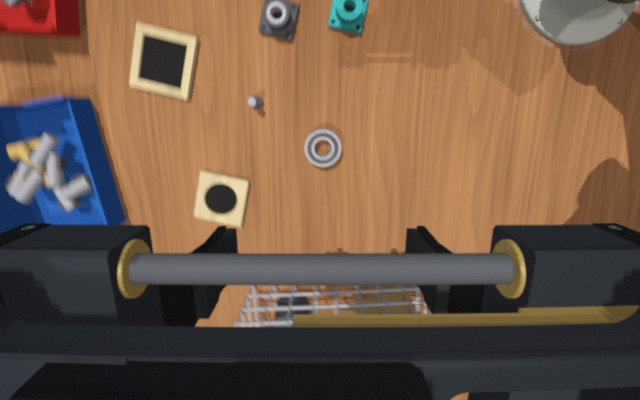

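The crop shows the red bin's low front edge: top (283,88)–(368,91), scene (437,208)–(399,266). The wrist view shows the large bearing at (323,149), small round holder (221,198), square holder (163,61), flange (280,18) and bolt (255,102).

```bash
cat >> h.py <<'E'
def seg(c):
    """contours: holders = light wood, metal = unsaturated/dark"""
    h,s,v=cv2.split(cv2.cvtColor(cv2.GaussianBlur(c["img"],(3,3),0),cv2.COLOR_BGR2HSV))
    return (h>=13)&(h<=27)&(s<130)&(v>150), (s<75)|(v<50)
def near(mask,p,lo,hi):
    B=blobs(mask,lo,hi);return min(B,key=lambda k:np.hypot(*(k[:,0].mean(0)-p))) if B else None
def rect(c,k,z):
    """world min-area rectangle of a contour laid on plane z: centre, sides, axis angle deg of the first side"""
    X=plane(c,k[:,0].astype(float),z)[:,:2]*1000
    (x,y),(a,b),t=cv2.minAreaRect(X.astype(np.float32));return np.round([x,y,a,b,t],1)
E
python3 - <<'E'
from h import *
C={n:np.load(f"pics/{n}0.npy",allow_pickle=True).item() for n in("top","scene")};t,s=C["top"],C["scene"]
for p,q in(((283.3,88.3),(436.7,208.3)),((367.7,91),(399.3,266))): print("bin",tri(t,p,s,q))
w=np.load("pics/w1.npy",allow_pickle=True).item()
G={"top":(t,{"S":(183,175),"Q":(269,144),"O":(356,134),"L":(450,165)},{"b1":(214,241),"b2":(445,244),"fl":(292,212),"li":(359,202)}),
"w":(w,{"S":(221,198),"Q":(163,61)},{"b1":(323,149)})}
cen={}
for n,(c,H,P) in G.items():
    wood,met=seg(c)
    for k,p in H.items():
        b=near(wood,p,200,9000);m=cv2.moments(b);print(n,k,rect(c,b,.012));cen[n,k]=cv2.minAreaRect(b)[0]
    for k,p in P.items():
        b=near(met,p,60,3000);print(n,k,rect(c,b,.026));cen[n,k]=cv2.minAreaRect(b)[0]
for k in("S","Q","b1"):
    x,e=tri(t,cen["top",k],w,cen["w",k]);print(k,"tri",x.round(4),round(e,4))
E
```

```text
bin (array([0.76827265, 0.09161057, 0.05272471]), np.float64(0.0018928861950666556))
bin (array([ 0.75020592, -0.12106158,  0.05493497]), np.float64(0.0031395144156748257))
top S [562.7 351.1  81.2  80.2  77.6]
top Q [638.2 132.9  92.3  92.7  75.9]
top O [658.4 -87.1 130.9  67.4  84.6]
top L [ 575.4 -325.4   99.3   98.2    0.7]
top b1 [390.6 262.1  59.8  59.7  44.8]
top b2 [ 374.8 -292.5   44.1   38.5   88.6]
top fl [454.2  70.7  48.7  48.5  76.2]
top li [481.3 -90.9  29.7  94.5  20.4]
w S [560.1 345.5  92.   87.7  77.1]
w Q [634.4 128.2 102.   98.   75.4]
w b1 [388.4 260.6  59.4  58.1  89.8]
S tri [0.5522 0.3376 0.0448] 0.0029
Q tri [0.63   0.1298 0.0292] 0.0026
b1 tri [0.3889 0.2583 0.041 ] 0.0005
```

Bin front is low (0.054 m, x≥0.75), so the gripper body clears it. I'm descending over the large bearing (59 mm outline measured) for a close check.

Call:
send_rows([
  [-3, -8, -40],
  [0, 0, -50],
  [0, 0, -50],
  [0, 0, -50],
  [0, 0, -40],
  [0, 0, 0],
], spin=[0, 0, 0, 0, 0, 0])

```text
t: 2.45
tool_pos: [0.3871, 0.2612, 0.171]
ee_rot: [0.707, -0.707, 0.0, 0.004]
contact_force: [0.4, -0.4, 0.1]
gripper_width: 0.997
grip_force: 0.0
```

```bash
cat > look.py <<'E'
import sys
from h import *
from cell import ctrl
# usage: look.py name kind x y [z] : wrist look at a thing expected at x,y (m)
n,kind,x,y=sys.argv[1],sys.argv[2],float(sys.argv[3]),float(sys.argv[4]);z=float(sys.argv[5]) if len(sys.argv)>5 else (.012 if kind=="wood" else .026)
c=wrist(ctrl);np.save(f"pics/{n}.npy",c,allow_pickle=True);cv2.imwrite(f"pics/{n}.png",c["img"])
p=project(c,[x,y,z])[0];m=seg(c)[0 if kind=="wood" else 1];b=near(m,p,150,60000)
print("tcp",(c["tcp"][:3,3]*1000).round(1),"expected px",p.round(),"rect",rect(c,b,z),"px centre",np.round(cv2.minAreaRect(b)[0],1))
t=np.load("pics/scene0.npy",allow_pickle=True).item();ps=project(t,[x,y,z])[0]
bs=near(seg(t)[0 if kind=="wood" else 1],ps,40,6000);q=bs[:,0].mean(0)
print("with scene:",*[np.round(v,4) for v in tri(t,cv2.minAreaRect(bs)[0],c,cv2.minAreaRect(b)[0])], rect(t,bs,z))
E
python3 look.py w2 metal .389 .261
```

```text
tcp [387.1 261.2 171. ] expected px [317. 188.] rect [387.8 261.7  59.1  59.1  44.8] px centre [318.5 188. ]
with scene: [0.3874 0.2643 0.0096] 0.0005 [396.5 243.9  55.8  91.2  25.5]
```

View pics/w2.png

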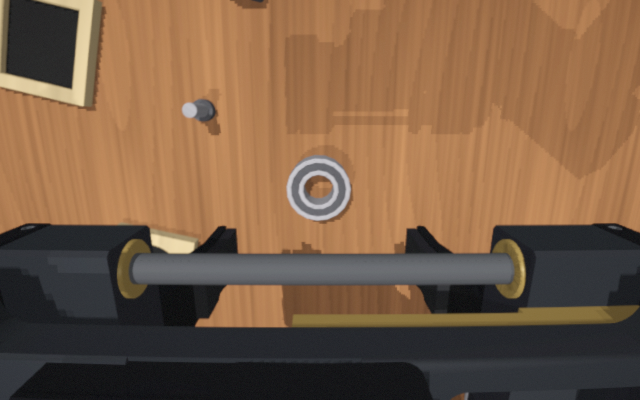

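The bearing is centred at (319,188), 59 mm across, with its mid-height consistent with lying on the table. Descending to grip.

Call:
send_rows([
  [1, 0, -50],
  [0, 0, -50],
  [0, 0, -30],
  [0, 0, -20],
  [0, 0, 0],
  [0, 0, 0],
], spin=[0, 0, 0, 0, 0, 0])

```text
t: 3.25
tool_pos: [0.3908, 0.2645, 0.0253]
ee_rot: [0.708, -0.707, -0.0, -0.002]
contact_force: [-0.3, -0.1, 0.9]
gripper_width: 1.003
grip_force: 0.0
```

Call:
send_rows([
  [0, 0, 0],
  [0, 0, 0],
  [0, 0, 0],
  [0, 0, 0],
  [0, 0, 0],
  [0, 0, 0],
  [0, 0, 0],
  [0, 0, 0],
], spin=[0, 0, 0, 0, 0, 0, 0, 0], fingers=1, force=25)

```text
t: 4.25
tool_pos: [0.3894, 0.2629, 0.0237]
ee_rot: [0.707, -0.707, 0.0, 0.0]
contact_force: [-2.9, 0.4, 6.0]
gripper_width: 0.661
grip_force: 25.0
```

Gripped at 57.5 mm. Lift and carry to the large round holder.

Call:
send_rows([
  [0, 0, 40],
  [0, 0, 55],
  [0, 0, 55],
  [13, -42, 0],
  [13, -42, 0],
  [13, -42, 0],
  [13, -42, 0],
  [13, -42, 0],
  [13, -42, 0],
  [13, -42, 0],
  [13, -42, 0],
  [13, -42, 0],
], spin=[0, 0, 0, 0, 0, 0, 0, 0, 0, 0, 0, 0])

```text
t: 5.75
tool_pos: [0.5063, -0.1165, 0.1723]
ee_rot: [-0.707, 0.707, 0.001, -0.0]
contact_force: [-0.1, 0.0, -2.4]
gripper_width: 0.659
grip_force: 25.0
```

Call:
send_rows([
  [14, -42, 0],
  [14, -42, 0],
  [14, -42, 0],
  [14, -42, 0],
  [14, -42, 0],
  [0, 0, 0],
  [0, 0, 0],
], spin=[0, 0, 0, 0, 0, 0, 0])

```text
t: 6.62
tool_pos: [0.5757, -0.3246, 0.1718]
ee_rot: [-0.707, 0.707, 0.002, -0.0]
contact_force: [-0.2, 0.2, -2.8]
gripper_width: 0.658
grip_force: 25.0
```

```bash
python3 look.py w3 wood .574 -.325
```

```text
tcp [ 575.7 -324.6  171.8] expected px [321. 183.] rect [ 581.2 -271.    36.9   18.5   43.1] px centre [314.  236.4]
with scene: [ 0.5747 -0.3     0.0116] 0.0275 [ 5.730e+02 -3.288e+02  1.033e+02  1.047e+02  4.000e-01]
```

View pics/w3.png

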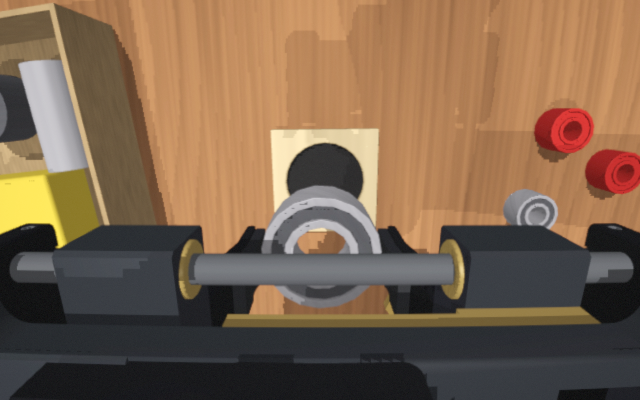

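The held bearing covers the near part of the pocket (black disc centred ~(325,182)). The light block spans columns 271–379, with its far edge at row 129. I'm fitting the visible rim.

```bash
cat >> h.py <<'E'
def circ(c,px,z):
    X=plane(c,px,z)[:,:2]*1000;A=np.c_[2*X,np.ones(len(X))];s=np.linalg.lstsq(A,(X**2).sum(1),rcond=None)[0]
    return np.round([s[0],s[1],2*np.sqrt(s[2]+s[0]**2+s[1]**2)],1)
E
python3 - <<'E'
from h import *
c=np.load("pics/w3.npy",allow_pickle=True).item()
v=cv2.cvtColor(c["img"],cv2.COLOR_BGR2HSV)[:,:,2];m=np.zeros_like(v);m[120:186,275:375]=v[120:186,275:375]<100
b=max(blobs(m,100,9999),key=cv2.contourArea)[:,0].astype(float);b=b[(b[:,1]<172)]
print(len(b),b.min(0),b.max(0),circ(c,b,.012),circ(c,b,.005))
w=seg(c)[0].copy();w[190:]=0;k=near(w,(325,150),500,20000);X=plane(c,k[:,0].astype(float),.012)*1000;print(X.min(0),X.max(0))
top=np.load("pics/top0.npy",allow_pickle=True).item()
E
```

```text
89 [288. 143.] [361. 171.] [ 570.9 -327.2   70.6] [ 570.8 -325.7   72.2]
[ 382.70360753 -478.21141789   12.        ] [ 394.93725942 -388.1212288    12.        ]
```

Call:
send_rows([
  [-3, -2, -40],
  [0, 0, -45],
  [0, 0, -35],
  [0, 0, -15],
  [0, 0, -5],
  [0, 0, 0],
], spin=[0, 0, 0, 0, 0, 0])

```text
t: 7.42
tool_pos: [0.5745, -0.3271, 0.0348]
ee_rot: [0.708, -0.707, 0.001, -0.0]
contact_force: [-0.9, -0.7, -2.9]
gripper_width: 0.657
grip_force: 25.0
```

Call:
send_rows([
  [0, 0, -1],
  [0, 0, -1],
  [0, 0, 0],
], spin=[0, 0, 0])

```text
t: 7.8
tool_pos: [0.5736, -0.3271, 0.0319]
ee_rot: [0.707, -0.707, 0.0, -0.0]
contact_force: [0.1, 0.4, -2.4]
gripper_width: 0.659
grip_force: 25.0
```

Call:
send_rows([
  [0, 0, -1],
  [0, 0, -1],
  [0, 0, 0],
], spin=[0, 0, 0])

```text
t: 8.18
tool_pos: [0.5734, -0.327, 0.0293]
ee_rot: [0.707, -0.707, -0.0, 0.0]
contact_force: [0.5, 0.2, -2.5]
gripper_width: 0.663
grip_force: 25.0
```

Call:
send_rows([
  [0, 0, -1],
  [0, 0, 0],
], spin=[0, 0])

```text
t: 8.43
tool_pos: [0.5737, -0.3271, 0.0289]
ee_rot: [0.707, -0.707, 0.0, 0.0]
contact_force: [-1.1, 1.2, -0.3]
gripper_width: 0.659
grip_force: 25.0
```

Call:
send_rows([
  [0, 0, -1],
  [0, 0, 0],
], spin=[0, 0])

```text
t: 8.68
tool_pos: [0.5737, -0.3271, 0.0288]
ee_rot: [0.707, -0.707, 0.0, 0.0]
contact_force: [-2.2, 2.3, 5.0]
gripper_width: 0.662
grip_force: 25.0
```

Call:
send_rows([
  [0, 0, 0],
  [0, 0, 0],
  [0, 0, 0],
  [0, 0, 0],
  [0, 0, 0],
  [0, 0, 0],
], spin=[0, 0, 0, 0, 0, 0], fingers=0)

```text
t: 9.43
tool_pos: [0.5736, -0.3271, 0.0275]
ee_rot: [0.707, -0.707, 0.0, -0.0]
contact_force: [-0.1, -0.0, 0.4]
gripper_width: 0.999
grip_force: 0.0
```

Call:
send_rows([
  [0, 0, 20],
  [0, 0, 45],
  [0, 0, 45],
  [0, 0, 40],
  [0, 0, 0],
], spin=[0, 0, 0, 0, 0])

```text
t: 10.05
tool_pos: [0.5756, -0.3279, 0.1823]
ee_rot: [0.707, -0.707, 0.004, -0.002]
contact_force: [0.2, 0.2, -0.8]
gripper_width: 0.999
grip_force: 0.0
```

```bash
python3 look.py w4 metal .574 -.327 .031
```

```text
tcp [ 575.6 -327.9  182.3] expected px [323. 187.] rect [ 5.710e+02 -3.306e+02  9.080e+01  9.050e+01  3.000e-01] px centre [326.5 182. ]
with scene: [ 0.571  -0.3258  0.0027] 0.0004 [ 581.2 -338.8   66.5   63.7   28.1]
```

View pics/w4.png

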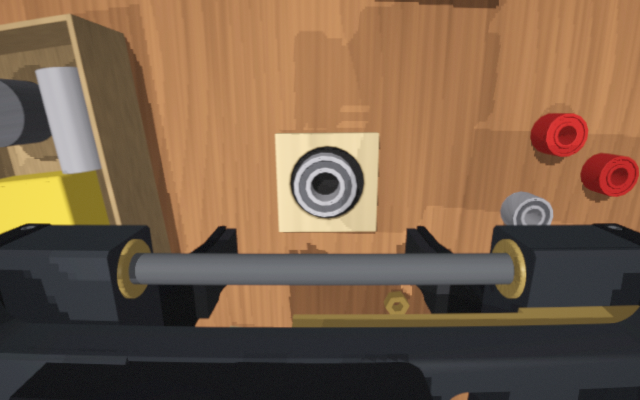

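Bearing is flat and centred in its pocket at (326,184). Next the small bearing, steel, at (530,213) in this view.

Call:
send_rows([
  [-40, 7, 0],
  [-40, 7, 0],
  [-40, 7, 0],
  [-40, 7, 0],
  [-40, 7, 0],
  [0, 0, -10],
  [0, 0, 0],
], spin=[0, 0, 0, 0, 0, 0, 0])

```text
t: 10.98
tool_pos: [0.3732, -0.2919, 0.1663]
ee_rot: [0.707, -0.707, -0.001, 0.001]
contact_force: [0.8, 0.6, 0.7]
gripper_width: 1.003
grip_force: 0.0
```

```bash
python3 look.py w5 metal .374 -.292
```

```text
tcp [ 373.2 -291.9  166.3] expected px [319. 188.] rect [ 370.7 -298.7   40.    42.5    0. ] px centre [322.5 180.5]
with scene: [ 0.3702 -0.2969  0.0121] 0.0009 [ 380.2 -304.2   38.9   58.    51.1]
```

Call:
send_rows([
  [-2, -5.5, -40],
  [0, 0, -50],
  [0, 0, -35],
  [0, 0, -18],
  [0, 0, 0],
  [0, 0, 0],
], spin=[0, 0, 0, 0, 0, 0])

```text
t: 11.78
tool_pos: [0.3728, -0.2979, 0.0249]
ee_rot: [0.707, -0.707, 0.001, -0.0]
contact_force: [0.6, -0.1, 0.5]
gripper_width: 1.001
grip_force: 0.0
```

Call:
send_rows([
  [0, 0, 0],
  [0, 0, 0],
  [0, 0, 0],
  [0, 0, 0],
  [0, 0, 0],
  [0, 0, 0],
  [0, 0, 0],
  [0, 0, 0],
  [0, 0, 0],
], spin=[0, 0, 0, 0, 0, 0, 0, 0, 0], fingers=1, force=20)

```text
t: 12.9
tool_pos: [0.3716, -0.2975, 0.0246]
ee_rot: [0.707, -0.707, 0.0, 0.0]
contact_force: [-0.6, -0.3, 0.5]
gripper_width: 0.45
grip_force: 20.0
```

Call:
send_rows([
  [0, 0, 40],
  [0, 0, 55],
  [0, 0, 55],
  [12, 42, 0],
  [12, 42, 0],
  [12, 42, 0],
  [12, 42, 0],
  [12, 42, 0],
  [12, 42, 0],
  [12, 42, 0],
  [12, 42, 0],
  [12, 42, 0],
], spin=[0, 0, 0, 0, 0, 0, 0, 0, 0, 0, 0, 0])

```text
t: 14.4
tool_pos: [0.4791, 0.0818, 0.174]
ee_rot: [0.707, -0.707, -0.0, 0.001]
contact_force: [1.8, -0.0, -2.5]
gripper_width: 0.454
grip_force: 20.0
```

Call:
send_rows([
  [13, 44, 0],
  [13, 44, 0],
  [13, 44, 0],
  [13, 44, 0],
  [14, 46, 0],
  [14, 46, 0],
  [0, 0, 0],
  [0, 0, 0],
], spin=[0, 0, 0, 0, 0, 0, 0, 0])

```text
t: 15.4
tool_pos: [0.5587, 0.3478, 0.1733]
ee_rot: [0.707, -0.707, -0.0, 0.001]
contact_force: [0.1, -0.7, -1.7]
gripper_width: 0.447
grip_force: 20.0
```

```bash
python3 look.py w6 wood .561 .349; python3 - <<'E'
from h import *
c=np.load("pics/w6.npy",allow_pickle=True).item();p=project(c,[.561,.349,.012])[0];x,y=p.astype(int);print(p)
v=cv2.cvtColor(c["img"],cv2.COLOR_BGR2HSV)[:,:,2];m=np.zeros_like(v);sl=np.s_[y-60:y+5,x-45:x+45];m[sl]=v[sl]<90
b=max(blobs(m,100,9999),key=cv2.contourArea)[:,0].astype(float);print(b.min(0),b.max(0));b=b[b[:,1]<y-5]
print(len(b),circ(c,b,.012))
E
```

```text
tcp [558.7 347.8 173.3] expected px [317. 185.] rect [620.8 299.5 222.8 235.6   2.6] px centre [246.9 112.6]
with scene: [0.5968 0.2746 0.0665] 0.0173 [561.  340.6  99.6  90.4  77.4]
[317.35621021 185.02856671]
[292. 157.] [347. 189.]
69 [558.7 348.3  52.5]
```

View pics/w6.png

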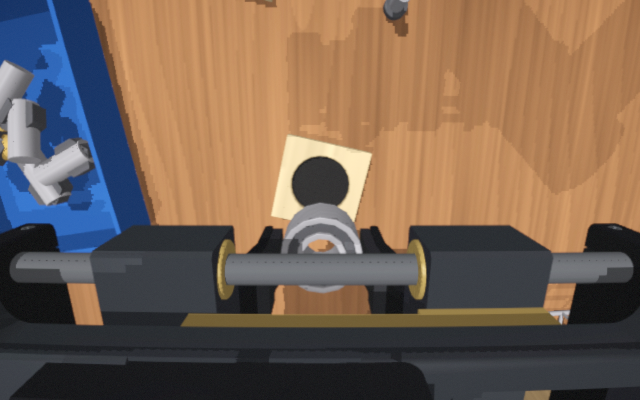

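Pocket centre is at (320,185) → (558.7, 348.5), almost under the TCP, and the blue bin lies clear on the left. Lowering.

Call:
send_rows([
  [0, 1, -40],
  [0, 0, -45],
  [0, 0, -37],
  [0, 0, -15],
  [0, 0, -4],
  [0, 0, 0],
], spin=[0, 0, 0, 0, 0, 0])

```text
t: 16.2
tool_pos: [0.5604, 0.3499, 0.0351]
ee_rot: [0.707, -0.707, 0.0, -0.001]
contact_force: [-0.0, 0.2, -0.8]
gripper_width: 0.45
grip_force: 20.0
```

Call:
send_rows([
  [0, 0, -1],
  [0, 0, 0],
], spin=[0, 0])

```text
t: 16.45
tool_pos: [0.5599, 0.3498, 0.0336]
ee_rot: [0.707, -0.707, 0.0, -0.001]
contact_force: [-1.7, -0.5, -1.5]
gripper_width: 0.448
grip_force: 20.0
```

Call:
send_rows([
  [0, 0, -1],
  [0, 0, 0],
], spin=[0, 0])

```text
t: 16.7
tool_pos: [0.5595, 0.3495, 0.0316]
ee_rot: [0.707, -0.707, -0.0, -0.0]
contact_force: [0.5, -0.5, -1.3]
gripper_width: 0.447
grip_force: 20.0
```

Call:
send_rows([
  [0, 0, -1],
  [0, 0, 0],
], spin=[0, 0])

```text
t: 16.95
tool_pos: [0.5595, 0.3494, 0.0304]
ee_rot: [0.707, -0.707, -0.0, 0.0]
contact_force: [0.5, 0.2, -1.9]
gripper_width: 0.451
grip_force: 20.0
```

Call:
send_rows([
  [0, 0, -1],
  [0, 0, 0],
], spin=[0, 0])

```text
t: 17.2
tool_pos: [0.5596, 0.3495, 0.0297]
ee_rot: [0.707, -0.707, 0.0, -0.0]
contact_force: [0.5, -0.5, -0.4]
gripper_width: 0.451
grip_force: 20.0
```

Call:
send_rows([
  [0, 0, -1],
  [0, 0, 0],
], spin=[0, 0])

```text
t: 17.45
tool_pos: [0.5596, 0.3495, 0.0296]
ee_rot: [0.707, -0.707, 0.0, -0.0]
contact_force: [-2.5, -1.2, 5.7]
gripper_width: 0.45
grip_force: 20.0
```

Seated. Release and rise.

Call:
send_rows([
  [0, 0, 0],
  [0, 0, 0],
  [0, 0, 0],
  [0, 0, 0],
  [0, 0, 0],
  [0, 0, 0],
  [0, 0, 20],
  [0, 0, 45],
  [0, 0, 45],
  [0, 0, 40],
  [0, 0, 0],
], spin=[0, 0, 0, 0, 0, 0, 0, 0, 0, 0, 0], fingers=0)

```text
t: 18.82
tool_pos: [0.5613, 0.3508, 0.1833]
ee_rot: [0.707, -0.707, 0.0, -0.005]
contact_force: [0.3, -0.0, 0.5]
gripper_width: 1.001
grip_force: 0.0
```

```bash
python3 look.py w7 metal .5595 .3495 .031;python3 - <<'E'
from h import *
c=np.load("pics/w7.npy",allow_pickle=True).item();t=np.load("pics/top0.npy",allow_pickle=True).item()
for k,p in(("fl",(292,212)),("li",(359,202))): print(k,rect(t,near(seg(t)[1],p,60,3000),.012))
E
```

```text
tcp [561.3 350.8 183.3] expected px [323. 183.] rect [558.2 344.5  74.4  74.   77.2] px centre [325.  176.9]
with scene: [0.5582 0.3487 0.0064] 0.0005 [568.6 314.7  48.1  31.5  27.5]
fl [456.2  71.9  49.3  49.2  76.2]
li [483.7 -91.9  30.1  95.8  20.4]
```

View pics/w7.png

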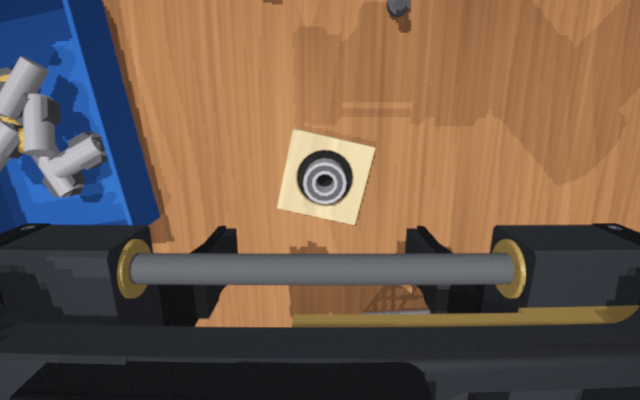

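The small bearing is seated at (325,180). Next the flange, turning the gripper to align with its foot (about −14° to world axes).

Call:
send_rows([
  [-13, -35, 0],
  [-13, -35, 0],
  [-13, -35, 0],
  [-13, -35, 0],
  [-13, -35, 0],
  [-13, -35, 0],
  [-13, -35, 0],
  [-13, -35, 0],
  [0, 0, 0],
  [0, 0, 0],
], spin=[9.5, 9.5, 9.5, 9.5, 9.5, 9.5, 9.5, 9.5, 0, 0])

```text
t: 20.12
tool_pos: [0.4555, 0.0695, 0.178]
ee_rot: [0.992, -0.122, -0.0, 0.0]
contact_force: [0.5, 0.2, -0.3]
gripper_width: 0.996
grip_force: 0.0
```

```bash
python3 look.py w8 metal .456 .071 .012
```

```text
tcp [455.5  69.5 178. ] expected px [319. 181.] rect [454.5  70.   50.8  51.3  76. ] px centre [320. 182.]
with scene: [0.4569 0.0704 0.0134] 0.0016 [452.8  74.3  71.9  68.5  75.6]
```

View pics/w8.png

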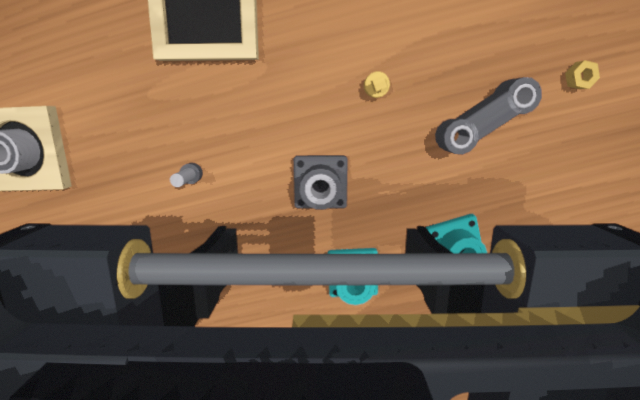

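Flange foot is square in the image at (320,182), size 51 mm, aligned with the gripper. Descending to grip the hub.

Call:
send_rows([
  [0, 0.5, -50],
  [0, 0, -50],
  [0, 0, -35],
  [0, 0, -16],
  [0, 0, 0],
  [0, 0, 0],
], spin=[0, 0, 0, 0, 0, 0])

```text
t: 20.92
tool_pos: [0.4563, 0.0707, 0.028]
ee_rot: [0.993, -0.121, 0.0, -0.0]
contact_force: [-0.4, -0.2, 1.0]
gripper_width: 1.001
grip_force: 0.0
```

Call:
send_rows([
  [0, 0, 0],
  [0, 0, 0],
  [0, 0, 0],
  [0, 0, 0],
  [0, 0, 0],
  [0, 0, 0],
  [0, 0, 0],
  [0, 0, 0],
  [0, 0, 0],
], spin=[0, 0, 0, 0, 0, 0, 0, 0, 0], fingers=1, force=30)

```text
t: 22.05
tool_pos: [0.4556, 0.07, 0.0276]
ee_rot: [0.993, -0.122, 0.0, -0.0]
contact_force: [0.5, -0.0, 0.7]
gripper_width: 0.43
grip_force: 30.2
```

Call:
send_rows([
  [0, 0, 40],
  [0, 0, 55],
  [0, 0, 55],
  [36, 12, 0],
  [36, 12, 0],
  [36, 12, 0],
  [36, 12, 0],
  [36, 12, 0],
  [0, 0, 0],
  [0, 0, 0],
], spin=[0, 0, 0, 0, 0, 0, 0, 0, 0, 0])

```text
t: 23.3
tool_pos: [0.634, 0.1295, 0.1756]
ee_rot: [0.993, -0.122, -0.002, 0.001]
contact_force: [0.4, 0.3, -3.6]
gripper_width: 0.429
grip_force: 30.2
```

```bash
python3 look.py w9 wood .635 .130
```

```text
tcp [634.  129.5 175.6] expected px [319. 181.] rect [509.7 161.1  96.   34.4  76.8] px centre [320.  299.9]
with scene: [0.5918 0.1367 0.0432] 0.0559 [636.3 125.  107.8 100.5  75.6]
```

View pics/w9.png

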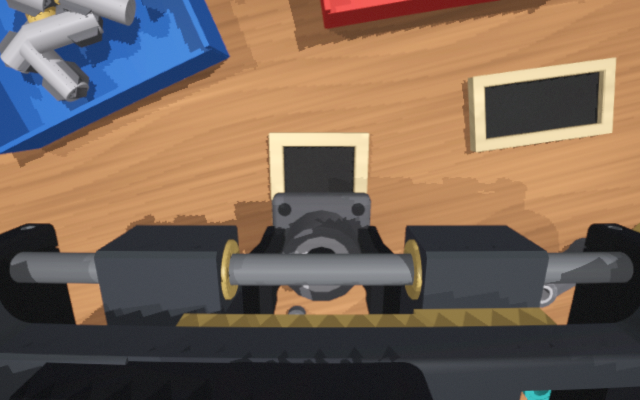

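Pocket columns 283–355 with far inner edge at row 147 and far outer edge at row 133. It is aligned with the held flange. Checking the along-axis offset.

```bash
python3 - <<'E'
from h import *
c=np.load("pics/w9.npy",allow_pickle=True).item()
Ti=np.linalg.inv(c["tcp"])
X=plane(c,[(319,147),(319,133),(283,160),(355,160),(269,134),(369,134)],.012);print(((np.c_[X,np.ones(6)]@Ti.T)[:,:2]*1000).round(1), c["tcp"][:2,:2].round(3).tolist())
E
```

```text
[[ 33.4  -1.4]
 [ 46.3  -1.4]
 [ 21.2 -35.3]
 [ 21.2  32.5]
 [ 45.4 -47.6]
 [ 45.4  44.8]] [[0.97, -0.242], [-0.242, -0.97]]
```

Call:
send_rows([
  [0, 1, -40],
  [0, 0, -45],
  [0, 0, -35],
  [0, 0, -15],
  [0, 0, -4],
  [0, 0, 0],
], spin=[0, 0, 0, 0, 0, 0])

```text
t: 24.1
tool_pos: [0.6364, 0.1313, 0.04]
ee_rot: [0.993, -0.121, 0.001, -0.001]
contact_force: [-0.0, 0.1, -3.1]
gripper_width: 0.429
grip_force: 30.2
```

Call:
send_rows([
  [0, 0, -1],
  [0, 0, -1],
  [0, 0, 0],
], spin=[0, 0, 0])

```text
t: 24.48
tool_pos: [0.6356, 0.131, 0.0369]
ee_rot: [0.993, -0.122, 0.0, -0.0]
contact_force: [-0.4, 0.1, -3.7]
gripper_width: 0.432
grip_force: 30.2
```

Call:
send_rows([
  [0, 0, -1],
  [0, 0, 0],
], spin=[0, 0])

```text
t: 24.72
tool_pos: [0.6355, 0.1309, 0.0354]
ee_rot: [0.993, -0.122, -0.0, 0.0]
contact_force: [0.5, 0.8, -4.2]
gripper_width: 0.429
grip_force: 30.2
```

Call:
send_rows([
  [0, 0, -1],
  [0, 0, -1],
  [0, 0, 0],
], spin=[0, 0, 0])

```text
t: 25.1
tool_pos: [0.6355, 0.1309, 0.0334]
ee_rot: [0.993, -0.122, -0.0, 0.0]
contact_force: [0.2, -0.6, -4.0]
gripper_width: 0.427
grip_force: 30.2
```

Call:
send_rows([
  [0, 0, -1],
  [0, 0, 0],
], spin=[0, 0])

```text
t: 25.35
tool_pos: [0.6357, 0.131, 0.0327]
ee_rot: [0.993, -0.122, 0.0, -0.0]
contact_force: [-0.2, -0.2, -2.8]
gripper_width: 0.427
grip_force: 30.2
```

Call:
send_rows([
  [0, 0, -0.5],
  [0, 0, 0],
], spin=[0, 0])

```text
t: 25.6
tool_pos: [0.6357, 0.131, 0.0326]
ee_rot: [0.993, -0.122, 0.0, -0.0]
contact_force: [-0.5, 0.7, 1.0]
gripper_width: 0.43
grip_force: 30.2
```

Call:
send_rows([
  [0, 0, 0],
  [0, 0, 0],
  [0, 0, 0],
  [0, 0, 0],
  [0, 0, 0],
  [0, 0, 0],
  [0, 0, 20],
  [0, 0, 45],
  [0, 0, 45],
  [0, 0, 35],
  [0, 0, 0],
], spin=[0, 0, 0, 0, 0, 0, 0, 0, 0, 0, 0], fingers=0)

```text
t: 26.98
tool_pos: [0.6374, 0.1316, 0.1812]
ee_rot: [0.993, -0.121, 0.004, -0.002]
contact_force: [-0.2, -0.4, -1.1]
gripper_width: 1.001
grip_force: 0.0
```

```bash
python3 look.py w10 wood .635 .130
```

```text
tcp [637.4 131.6 181.2] expected px [323. 184.] rect [633.4 131.1  95.5  97.9  76.1] px centre [323. 184.]
with scene: [0.6342 0.1308 0.0057] 0.0004 [636.3 125.  107.8 100.5  75.6]
```

View pics/w10.png

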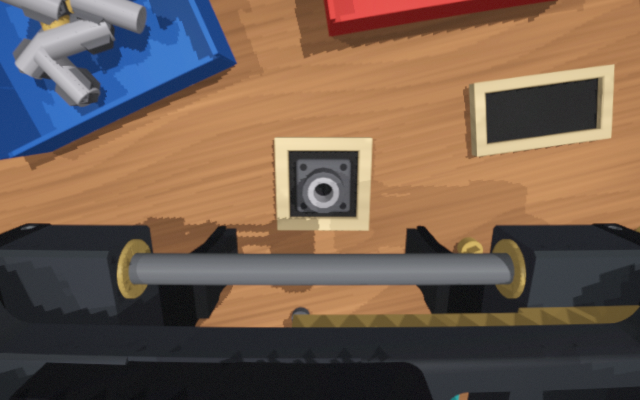

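Call:
send_rows([
  [-19, -28, 0],
  [-19, -28, 0],
  [-19, -28, 0],
  [-19, -28, 0],
  [-19, -28, 0],
  [-19, -28, 0],
  [-19, -28, 0],
  [-19, -28, 0],
  [0, 0, 0],
  [0, 0, 0],
], spin=[-7, -7, -7, -7, -7, -7, -7, -7, 0, 0])

```text
t: 28.28
tool_pos: [0.4835, -0.0929, 0.1764]
ee_rot: [0.819, -0.573, -0.0, 0.0]
contact_force: [0.1, 0.5, 0.4]
gripper_width: 0.998
grip_force: 0.0
```

```bash
python3 look.py w11 metal .482 -.091
```

```text
tcp [483.5 -92.9 176.4] expected px [321. 188.] rect [479.1 -94.3  30.5  96.1  20.2] px centre [325. 184.]
with scene: [ 0.4779 -0.093   0.0096] 0.0004 [ 485.2 -104.5   31.7  112.1   21.7]
```

View pics/w11.png

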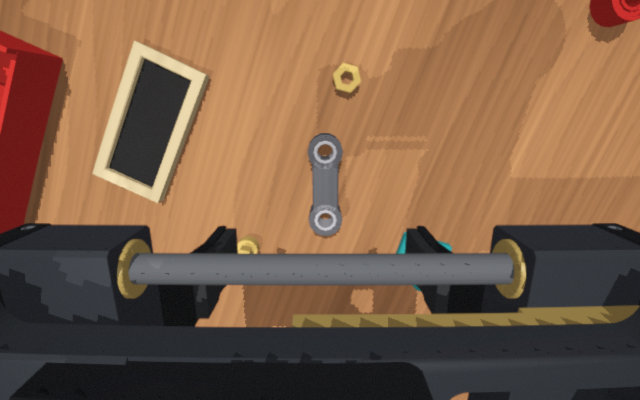

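The flange is seated in the square pocket at (323,185). The link is at (325,184), upright in the image and aligned with the gripper. Descending.

Call:
send_rows([
  [-5, -0.5, -50],
  [0, 0, -50],
  [0, 0, -36],
  [0, 0, -17],
  [0, 0, 0],
  [0, 0, 0],
], spin=[0, 0, 0, 0, 0, 0])

```text
t: 29.08
tool_pos: [0.4795, -0.093, 0.0246]
ee_rot: [0.82, -0.573, 0.001, -0.0]
contact_force: [0.7, -0.7, 0.2]
gripper_width: 1.001
grip_force: 0.0
```

Call:
send_rows([
  [0, 0, 0],
  [0, 0, 0],
  [0, 0, 0],
  [0, 0, 0],
  [0, 0, 0],
  [0, 0, 0],
  [0, 0, 0],
  [0, 0, 0],
  [0, 0, 0],
  [0, 0, 0],
  [0, 0, 0],
], spin=[0, 0, 0, 0, 0, 0, 0, 0, 0, 0, 0], fingers=1, force=30)

```text
t: 30.45
tool_pos: [0.4789, -0.0935, 0.0241]
ee_rot: [0.819, -0.573, 0.0, -0.0]
contact_force: [1.3, 1.1, -1.0]
gripper_width: 0.271
grip_force: 30.0
```

Call:
send_rows([
  [0, 0, 40],
  [0, 0, 55],
  [0, 0, 55],
  [29, 1, 0],
  [29, 1, 0],
  [29, 1, 0],
  [29, 1, 0],
  [29, 1, 0],
  [29, 1, 0],
  [0, 0, 0],
  [0, 0, 0],
], spin=[0, 0, 0, -4.3, -4.3, -4.3, -4.3, -4.3, -4.3, 0, 0])

```text
t: 31.82
tool_pos: [0.6507, -0.0875, 0.1723]
ee_rot: [-0.671, 0.742, 0.002, -0.002]
contact_force: [-0.1, -0.2, -3.9]
gripper_width: 0.277
grip_force: 30.0
```

```bash
python3 look.py w12 wood .655 -.088; python3 - <<'E'
from h import *
for n in("w10","w11"):
    c=np.load(f"pics/{n}.npy",allow_pickle=True).item();b=near(seg(c)[0],project(c,[.656,-.088,.012])[0],500,40000);print(n,rect(c,b,.012))
E
```

```text
tcp [650.7 -87.5 172.3] expected px [315. 184.] rect [591.6 -89.1 222.2 465.   64.6] px centre [373.9 167.5]
with scene: [ 0.6249 -0.0917  0.0044] 0.028 [655.8 -93.  142.9  73.4  84.3]
w10 [654.  -86.9 139.4  72.   84.6]
w11 [653.5 -85.2 142.4  75.7  85.5]
```

View pics/w12.png

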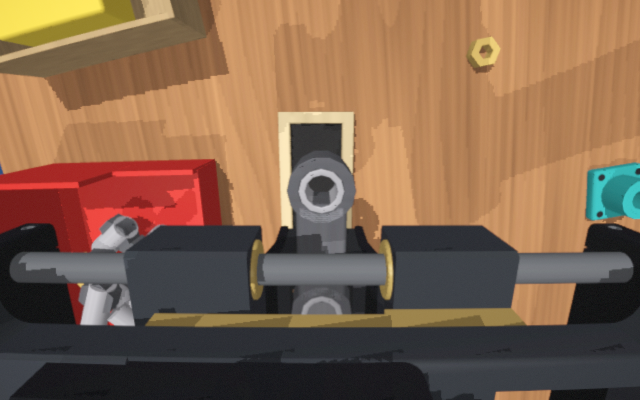

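Pocket: far inner edge row 123, inner sides columns 290–343 at row 130; outer corners (278,113) and (354,113). Red bin at left is low and out of reach of the body.

```bash
python3 - <<'E'
from h import *
c=np.load("pics/w12.npy",allow_pickle=True).item()
Ti=np.linalg.inv(c["tcp"]);g=cv2.cvtColor(c["img"],cv2.COLOR_BGR2GRAY).astype(int)
for r in(118,130,140,145,165,190,210): 
    d=np.diff(g[r,260:375]);i=np.argsort(-abs(d))[:8];print(r,sorted((i+260).tolist()))
X=plane(c,[(317,123),(316,112.5),(290,130),(343,130),(278,113),(354,113)],.012);print(((np.c_[X,np.ones(6)]@Ti.T)[:,:2]*1000).round(1), c["tcp"][:2,:2].round(3).tolist())
E
```

```text
118 [261, 276, 277, 278, 352, 353, 354, 355]
130 [288, 289, 290, 340, 341, 342, 352, 353]
140 [278, 288, 289, 290, 340, 341, 342, 352]
145 [278, 288, 289, 290, 340, 341, 352, 353]
165 [279, 289, 290, 291, 345, 346, 347, 352]
190 [279, 286, 287, 298, 304, 328, 329, 343]
210 [280, 290, 291, 292, 309, 347, 351, 372]
[[ 56.5  -2.9]
 [ 65.8  -3.8]
 [ 50.3 -27.5]
 [ 50.3  20.8]
 [ 65.4 -38. ]
 [ 65.4  30.5]] [[-0.101, -0.995], [-0.995, 0.101]]
```

Call:
send_rows([
  [4, 0, -40],
  [0, 0, -45],
  [0, 0, -34],
  [0, 0, -15],
  [0, 0, -4],
  [0, 0, 0],
], spin=[0, 0, 0, 0, 0, 0])

```text
t: 32.62
tool_pos: [0.6574, -0.0875, 0.0375]
ee_rot: [-0.671, 0.742, -0.001, 0.001]
contact_force: [1.3, -0.4, -3.5]
gripper_width: 0.271
grip_force: 30.0
```

Call:
send_rows([
  [0, 0, -1],
  [0, 0, -1],
  [0, 0, 0],
], spin=[0, 0, 0])

```text
t: 33.0
tool_pos: [0.6567, -0.0875, 0.0344]
ee_rot: [-0.671, 0.742, -0.0, 0.0]
contact_force: [0.7, -0.3, -3.7]
gripper_width: 0.27
grip_force: 30.0
```

Call:
send_rows([
  [0, 0, -1],
  [0, 0, 0],
], spin=[0, 0])

```text
t: 33.25
tool_pos: [0.6565, -0.0875, 0.0329]
ee_rot: [-0.671, 0.742, 0.0, -0.0]
contact_force: [0.6, 0.5, -3.3]
gripper_width: 0.268
grip_force: 30.0
```

Call:
send_rows([
  [0, 0, -1],
  [0, 0, -1],
  [0, 0, 0],
], spin=[0, 0, 0])

```text
t: 33.62
tool_pos: [0.6564, -0.0875, 0.0309]
ee_rot: [-0.671, 0.742, 0.0, -0.0]
contact_force: [-0.8, 0.1, -3.8]
gripper_width: 0.27
grip_force: 30.0
```

Call:
send_rows([
  [0, 0, -1],
  [0, 0, 0],
], spin=[0, 0])

```text
t: 33.88
tool_pos: [0.6565, -0.0875, 0.0299]
ee_rot: [-0.671, 0.742, 0.0, -0.0]
contact_force: [0.1, 0.4, -4.3]
gripper_width: 0.271
grip_force: 30.0
```

Call:
send_rows([
  [0, 0, -1],
  [0, 0, 0],
], spin=[0, 0])

```text
t: 34.12
tool_pos: [0.6567, -0.0875, 0.0292]
ee_rot: [-0.671, 0.742, -0.0, 0.0]
contact_force: [0.5, 0.7, -4.2]
gripper_width: 0.272
grip_force: 30.0
```

Call:
send_rows([
  [0, 0, -1],
  [0, 0, 0],
], spin=[0, 0])

```text
t: 34.38
tool_pos: [0.6567, -0.0875, 0.0291]
ee_rot: [-0.671, 0.742, -0.0, 0.0]
contact_force: [-2.6, 1.0, 4.4]
gripper_width: 0.272
grip_force: 30.0
```

Call:
send_rows([
  [0, 0, -0.5],
  [0, 0, 0],
], spin=[0, 0])

```text
t: 34.62
tool_pos: [0.6567, -0.0875, 0.0291]
ee_rot: [-0.671, 0.742, -0.0, 0.0]
contact_force: [-3.7, 0.1, 7.2]
gripper_width: 0.27
grip_force: 30.0
```

Seated. Release and rise well clear.

Call:
send_rows([
  [0, 0, 0],
  [0, 0, 0],
  [0, 0, 0],
  [0, 0, 0],
  [0, 0, 0],
  [0, 0, 0],
  [0, 0, 20],
  [0, 0, 45],
  [0, 0, 45],
  [0, 0, 40],
  [0, 0, 0],
], spin=[0, 0, 0, 0, 0, 0, 0, 0, 0, 0, 0], fingers=0)

```text
t: 36.0
tool_pos: [0.6588, -0.0876, 0.1823]
ee_rot: [-0.671, 0.742, -0.003, 0.003]
contact_force: [0.6, 0.0, 0.1]
gripper_width: 0.997
grip_force: 0.0
```

```bash
python3 - <<'E'
from h import *
from cell import ctrl
w=wrist(ctrl)["img"];s=ctrl.capture("scene")["img"]
a=cv2.resize(s[100:360,170:450],None,fx=1.54,fy=1.54,interpolation=cv2.INTER_CUBIC)
cv2.imwrite("pics/end.png",np.hstack([w[:400,130:490],cv2.resize(a,(431,400))]))
E
```

```text
(no output)
```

View pics/end.png

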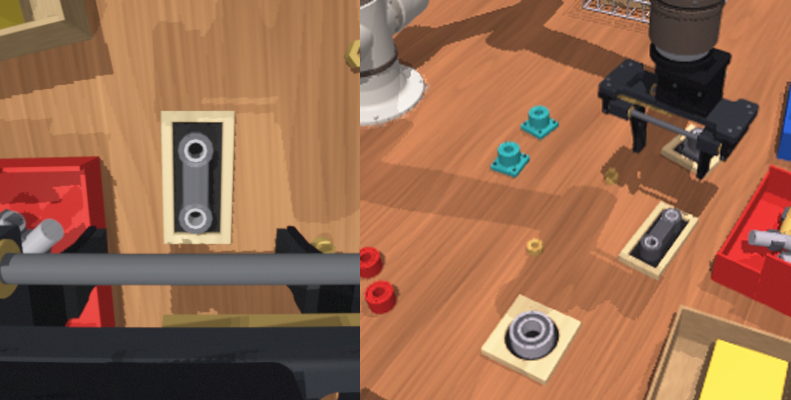

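The link lies flat in the oblong pocket (left half, (195,185)). The large bearing is in its holder (right half, (530,335)), and the decoys are untouched. Handing in.

```bash
python3 -c "
from cell import ctrl
print(ctrl.finish_job())"
```

```text
the job is handed in; nothing more can be done
None
```

All four parts were set down flat in their matching holders and released, and the job was handed in at about 36 s; the hand-in returned no verdict.

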